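# Push the thick press roller up the loading ramp and hold it at the stop

## Task

With the fingers, slowly (taking several seconds) push the thicker of the two steel rollers up its lane of the loading ramp, without letting it roll back, until it lies against the end stop at the top, and finish still holding it there, so that a colleague can fit the keeper pin. Do not lift it; leave the thinner roller at the foot of the other lane and do not disturb the two gold tins beside the ramp.

Things in the scene. Friction and masses are not known exactly. Their poses are not given: they have to be found in the camera images.
- ramp: Fixed aluminium ramp with two side-by-side lanes, 232 mm long (its x), 252 mm wide (its y). Origin: centre of its underside on the table; +x points uphill, +z up. Lanes are 117 mm wide, centre lines at y = +61.5 and -61.5 mm; 6 mm thick guide rails at y = 0, +123, -123 mm stand 14 mm above the lane floor. The low end (x = -125 mm) is open. Turned up to 0.45 rad about z.
- end_stop: Fixed upright steel plate across the top of both lanes (same origin and axes as the ramp). Its face toward the rollers is vertical at x = +95 mm; 12 mm thick, top at z = 56 mm. The thick roller touches it with its centre at x = +70 mm, z = 47 mm in the ramp frame.
- slope (a point): Foot of the slope on the ramp's middle line at floor level (x = -45, z = 6 mm in the ramp frame); its x axis points up the 8 degree slope, z stands square on it. Lane floor: level apron at z = 6 mm from ramp x = -125 to -45 mm, then this straight slope up to z = 25.7 mm at x = +95 mm. Nothing on it keeps a roller from rolling back.
- thick_roller: Loose smooth, freely rolling steel roller, 50 mm diameter, 110 mm long, about 0.35 kg, lying across the left or the right lane on the level apron, its centre 70 to 85 mm before the ramp's origin (ramp x = -85 to -70 mm). Origin: its centre; its y axis is the roller's axis (x and z turn as it rolls).
- thin_roller: Same kind of roller but 36 mm diameter, 110 mm long, about 0.22 kg, lying on the apron of the other lane; to be left there. Origin: its centre; y is its axis.
- tin_left: Loose closed gold tin, 66 mm diameter, 22 mm high, standing on the table left of the ramp (its +y side). Origin: centre of its underside.
- tin_right: Loose closed gold tin, 66 mm diameter, 22 mm high, standing on the table right of the ramp (its -y side). Origin: centre of its underside.
Things that resemble listed ones, but are neither listed nor needed, are in the scene too. Leave any purple or turquoise look-alike of the thick_roller alone.

How it is judged:
At the end, for the whole second after the job is handed in: The thick roller rests on the slope (within 4 mm), against the end stop (centre within 4 mm of its stopped place), square within 0.1 rad; a finger still presses on it with over 0.2 N. The thin roller and both gold tins are within 25 mm of their starts (x of thick_roller in the frame of ramp above 0.066 m and z of thick_roller in the frame of slope below 0.029 m and angle between the y axis of thick_roller and the y axis of ramp, either way round below 0.1 rad and contact force between the fingers and thick_roller above 0.2 N and linear speed of thick_roller below 0.02 m/s and distance of each of thin_roller, tin_left, tin_right from where it was at the start of the episode below 0.025 m); the arm keeps its last pose, push and grip.
It fails at once if the thick roller moved faster than 0.2 m/s (shoved or let roll back) (linear speed of thick_roller above 0.2 m/s).
It fails at once if the thick roller was lifted (more than about 20 mm off the ramp) (z of thick_roller in the frame of slope above 0.047 m).
It fails at once if the thin roller was moved by more than 25 mm (distance of thin_roller from where it was at the start of the episode above 0.025 m).
It fails at once if a gold tin was moved by more than 25 mm (distance of any of tin_left, tin_right from where it was at the start of the episode above 0.025 m).
It also fails if it takes over 35 s, if anything falls off the work surface, if the arm or the gripper's body presses on something with over 40 N, if the wrist force passes 120 N, or if a joint passes its speed limit or range.

## Robot

A 6-joint arm with a two-finger parallel gripper is mounted at the origin on a cart in front of the work surface, level with it; the furniture and walls round the work are solid. World frame = base frame: x ahead of the robot, y to its left, z up, the work surface at z = 0. Lengths are in m, angles in rad, forces in N, time in s.
With the tool pointing down it reaches from about 0.375 to 0.9 m from the base axis. Payload 3.1 kg.
Tool frame: the origin (TCP) lies between the finger pads; the fingertips stand 25 mm ahead of it and the grasp point (between the pads) lies 6 mm ahead of it; y points along the fingers, x is the direction in which the jaws open and shut, and the axes are right-handed (so a half turn about y gives the same grasp; the last joint's range is limited). The gripper opens to 87 mm and grips with 3 to 60 N. Pads are 19 mm wide; open, the fingers measure 117 mm over their backs; the gripper's body (75 mm by 190 mm) begins 51 mm behind the grasp point.
Start: joints at [-1.496, 0.527, 1.433, -0, 1.181, -0.178], TCP at [0.156, -0.605, 0.248] pointing down, gripper open.
Joint ranges: [-3.08, 3.08], [-0.75, 2.2], [0.22, 2.44], [-1.43, 4.57], [0, 2.65], [-2.85, 2.85]. Speed limits (rad/s): [2.79, 2.79, 3.14, 3.14, 3.14, 3.14].

## Interface

Orientations are given as a unit quaternion [x, y, z, w].
In Python, from rig import robot gives the robot as it stands.
- The arm moves only by the tool carry_out, never from a script. Its argument "moves" is a list of rows, each a list of 7 numbers: the opening, from 0 (shut) to 1 (fully open), then the shift along the tool's x, y, z in cm, then the turn, a rotation vector about the tool's x, y, z in rad. In form: [[grip, x, y, z, rx, ry, rz], ...]. A call has 1 to 20 rows; each row is the pose to reach, as a shift and turn from the pose commanded when the call began, along the tool's axes at that moment; what a row does not reach only later rows make up. A row lasts 1/10 s, in which the tool goes at most 50 mm and 8.59 degrees, less where a joint would pass 70% of its speed; a pose out of reach is approached as far as the arm can. A call with a gripper value outside its range is refused whole. The fingers move at their own pace and stop on an object; "force" is the grip in N (left out, the last holds). Time passes only in rows, so rows that repeat a pose let the fingers close. It gives the time, the measured TCP pose, the force and the opening at its end, in the units of the state.
- robot.get_obs(): the state, without advancing time (a new reading comes with each control period).
- robot.camera(name): name is "scene" or "top"; returns the picture (384x512x3 uint8, red, green, blue); there is no depth.
- robot.camera_params(name): a dict with "fx", "fy", "cx", "cy" (pixels), "extrinsics" (4x4, takes a point from camera to world coordinates). Camera axes: x right, y down, z forward; pixel columns grow to the right and rows downward; lengths in m; the calibration is good to about 2 mm. A picture is of the moment at which its call begins. camera_params takes no time and is no camera call.
- robot.hand_in(): hands the job in, once; it reports no verdict.
The state is a dict: "time": time; "q": joint angles; "joint_velocities": joint speeds; "joint_torque": joint torques, N m; "position": TCP position; "tool_rot": TCP orientation; "ft_force": force on the tool from outside, world axes, zero at the start; "moment": the same for the moment, N m; "grip_width": finger opening in m.
Only numpy, scipy, OpenCV 4.12 (cv2) and the standard library are available. Lean on these libraries where they do the work, as an engineer would, in place of code of your own. Each camera call takes 0.05 s, during which the arm holds its last target.

## Working session

There is one attempt and no reset: what is moved stays moved. The work goes in short steps, Python scripts to look and compute and a tool call to move; the robot and the scene stay as the last step left them, time stands still between calls to the robot, and variables do not carry over. Pictures are saved under pics/ and viewed, and the job is handed in when it is done.

Besides the shell and the picture viewer there is one more tool, called after "Emit:" by a JSON object that holds its "op" and its "data", one argument or row to a line. carry_out: Moves the arm, as the interface text tells. Its arguments: {"type":"object","properties":{"moves":{"type":"array"},"force":{"type":"number"}},"required":["moves"]}

```bash
mkdir -p pics; ls
python3 - <<'E'
from rig import robot
import cv2,numpy as np
o=robot.get_obs();print(o)
for n in("scene","top"):
    im=robot.camera(n);cv2.imwrite(f"pics/{n}0.png",im[:,:,::-1]);np.save(f"pics/{n}0.npy",im)
    p=robot.camera_params(n);print(n,p)
E
```

```text
pics
{'time': 0.0, 'q': array([-1.49653726e+00,  5.28469831e-01,  1.43388212e+00, -7.16947149e-06,
        1.18137675e+00, -1.78495901e-01]), 'joint_velocities': array([-0.00141121,  0.0004284 , -0.00033382, -0.00090044,  0.00142952,
       -0.00219063]), 'joint_torque': array([ 4.84416923e-04, -4.40039134e+01, -1.76591992e+01,  6.33283798e-02,
        5.80472499e-02, -1.71294791e-04]), 'position': array([ 0.15627427, -0.60446077,  0.24657573]), 'tool_rot': array([-0.5584739 ,  0.43349802, -0.4324836 ,  0.55959298]), 'ft_force': array([ 0.56871149,  0.35625717, -1.00711811]), 'moment': array([-0.0225165 ,  0.00218433, -0.02086239]), 'grip_width': 0.08688311818758591}
scene {'fx': 487.46474808891793, 'fy': 487.46474808891793, 'cx': 253.61379872281066, 'cy': 195.30537179122575, 'extrinsics': array([[-0.69258147, -0.54216024,  0.47580793, -0.06345413],
       [-0.72130135,  0.52731607, -0.44906806,  0.63885372],
       [-0.00743433, -0.65421712, -0.75627025,  1.02802336],
       [ 0.        ,  0.        ,  0.        ,  1.        ]])}
top {'fx': 383.15661210213005, 'fy': 383.15661210213005, 'cx': 255.36574619170608, 'cy': 195.73687171227127, 'extrinsics': array([[ 0.01829242, -0.98831172,  0.1513451 ,  0.40217332],
       [-0.99978554, -0.01955063, -0.00682955,  0.06598374],
       [ 0.00970862, -0.15118771, -0.98845739,  1.07736704],
       [ 0.        ,  0.        ,  0.        ,  1.        ]])}
```

View pics/scene0.png

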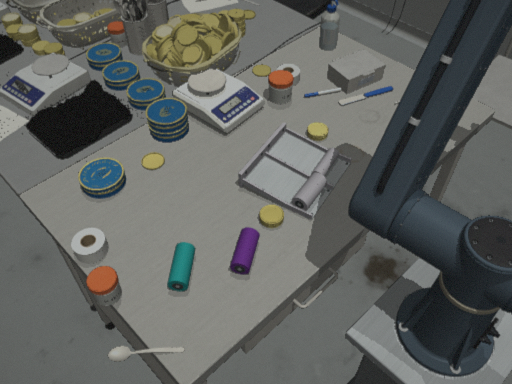

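View pics/top0.png

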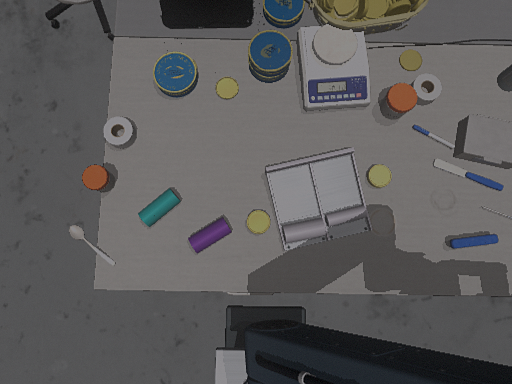

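Run:
```python
import cv2
a=cv2.imread("pics/scene0.png")[115:235,225:365];cv2.imwrite("pics/sc1.png",cv2.resize(a,None,fx=5,fy=5,interpolation=2))
a=cv2.imread("pics/top0.png")[140:260,240:400];cv2.imwrite("pics/tc1.png",cv2.resize(a,None,fx=5,fy=5,interpolation=2))
```

```text
(no output)
```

View pics/sc1.png

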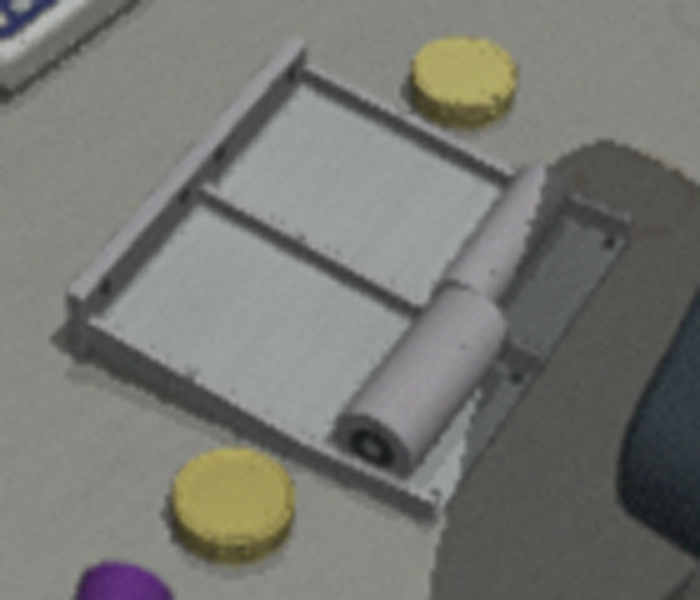

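View pics/tc1.png

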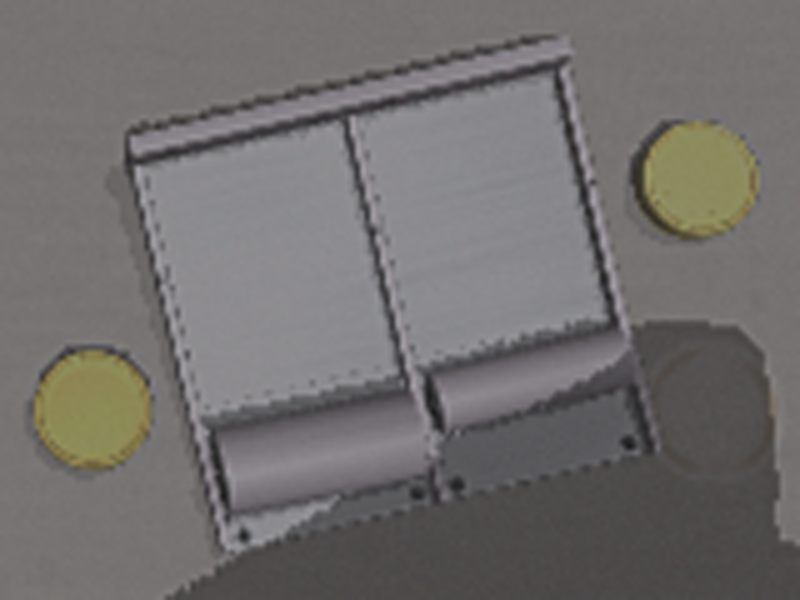

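```bash
cat > h.py <<'E'
import numpy as np
from rig import robot
P={n:robot.camera_params(n) for n in("scene","top")}
def ray(n,u,v):
    p=P[n];E=p["extrinsics"];d=E[:3,:3]@np.array([(u-p["cx"])/p["fx"],(v-p["cy"])/p["fy"],1]);return E[:3,3],d/np.linalg.norm(d)
def tri(a,b):
    (o1,d1),(o2,d2)=ray("scene",*a),ray("top",*b)
    s=np.linalg.lstsq(np.c_[d1,-d2],o2-o1,rcond=None)[0]
    p,q=o1+s[0]*d1,o2+s[1]*d2
    return (p+q)/2,np.linalg.norm(p-q)
def onz(n,uv,z):
    o,d=ray(n,*uv);return o+d*(z-o[2])/d[2]
S=lambda u,v:(225+u/5-.4,115+v/5-.4)
T=lambda u,v:(240+u/5-.4,140+v/5-.4)
E
python3 - <<'E'
from h import *
np.set_printoptions(precision=4,suppress=True)
for n,a,b in [("stopL front",(78,297),(133,160)),("stopR front",(305,45),(572,62)),("railL low",(437,498),(222,530)),("railM low",(543,352),(440,485)),("railR low",(630,218),(655,440)),("thick end L face ctr",(372,445),(222,478)),("tinL",(235,485),(94,405)),("tinR",(465,72),(700,178))]:
    print(n,*tri(S(*a),T(*b)))
    for z in(.02,.056): print("   z",z,onz("scene",S(*a),z)[:2],onz("top",T(*b),z)[:2])
E
```

```text
stopL front [0.628  0.0323 0.0547] 0.005364721423768135
   z 0.02 [0.6551 0.0122] [0.6335 0.0294]
   z 0.056 [0.6294 0.0346] [0.6256 0.0306]
stopR front [ 0.6881 -0.2099  0.0527] 0.004030156309659458
   z 0.02 [ 0.715  -0.2371] [ 0.6957 -0.22  ]
   z 0.056 [ 0.6872 -0.2058] [ 0.6857 -0.2102]
railL low [ 0.4234 -0.0263  0.0122] 0.010798528504243104
   z 0.02 [ 0.4155 -0.0246] [ 0.4275 -0.0223]
   z 0.056 [ 0.3984 -0.0009] [ 0.4266 -0.0193]
railM low [ 0.4508 -0.1466  0.0132] 0.009726297102518282
   z 0.02 [ 0.4438 -0.1446] [ 0.4543 -0.1422]
   z 0.056 [ 0.4257 -0.1166] [ 0.4525 -0.1351]
railR low [ 0.48   -0.264   0.0162] 0.00396867671912037
   z 0.02 [ 0.4766 -0.262 ] [ 0.4813 -0.2615]
   z 0.056 [ 0.4573 -0.2299] [ 0.4786 -0.2504]
thick end L face ctr [ 0.4566 -0.02    0.0321] 0.003481584608469867
   z 0.02 [ 0.4642 -0.0268] [ 0.4558 -0.0221]
   z 0.056 [ 0.4454 -0.0031] [ 0.454  -0.0191]
tinL [0.4939 0.0488 0.0248] 0.000998368269223946
   z 0.02 [0.4961 0.0457] [0.4947 0.049 ]
   z 0.056 [0.4762 0.0669] [0.4916 0.0496]
tinR [ 0.6302 -0.2919  0.0174] 7.157043731472911e-05
   z 0.02 [ 0.6284 -0.2895] [ 0.6297 -0.291 ]
   z 0.056 [ 0.6037 -0.2564] [ 0.6219 -0.2789]
```

```bash
cat >> h.py <<'E'
from scipy.spatial.transform import Rotation as R
np.set_printoptions(precision=4,suppress=True)
YAW=.241;O=np.array([.568,-.1122,0])
Up=np.array([np.cos(YAW),np.sin(YAW),0]);Lf=np.array([-np.sin(YAW),np.cos(YAW),0])
def show(tx,ty,tipz,sgn=-1,base=None):
    o=robot.get_obs();Rm=R.from_quat(o["tool_rot"]);p=o["position"]
    x=sgn*Lf;y=np.array([0,0,-1.]);G=R.from_matrix(np.c_[x,y,np.cross(x,y)])
    tgt=O+tx*Up+ty*Lf;tgt[2]=tipz+.025
    print("shift cm",Rm.inv().apply(tgt-p)*100,"turn",(Rm.inv()*G).as_rotvec(),"tgt",tgt)
def st():
    o=robot.get_obs();p=o["position"]-O
    print("t",o["time"],"tcp",o["position"],"ramp x,y",p@Up,p@Lf,"tipz",p[2]-.025,"F up/left/z",o["ft_force"]@Up,o["ft_force"]@Lf,o["ft_force"][2],"q",o["q"],"w",o["grip_width"])
E
python3 - <<'E'
from h import *
o=robot.get_obs();print(R.from_quat(o["tool_rot"]).as_matrix());st()
show(-.145,.0615,.11,-1);show(-.145,.0615,.11,1)
E
```

```text
[[ 0.2501 -0.0001  0.9682]
 [-0.9682  0.0019  0.2501]
 [-0.0019 -1.      0.0004]]
t 0.1 tcp [ 0.1563 -0.6045  0.2467] ramp x,y -0.5172968389375068 -0.37982526651792636 tipz 0.22168139606871987 F up/left/z -0.18647189974696338 0.08185712103762931 0.29688736390246023 q [-1.4965  0.5284  1.4338  0.      1.1814 -0.1785] w 0.08700712088699472
shift cm [-43.6691  11.2647  37.7436] turn [-0.0003  0.0118 -0.0019] tgt [ 0.4125 -0.0871  0.135 ]
shift cm [-43.6691  11.2647  37.7436] turn [-0.003  -3.1298  0.0005] tgt [ 0.4125 -0.0871  0.135 ]
```

Emit:
{"op": "carry_out", "data": {
  "moves": [
    [0.55,-2,0.5,2,0,0,0],
    [0.55,-5,1,4.5,0,0,0],
    [0.55,-8,1,7,0,0,0],
    [0.55,-11,1,9.5,0,0,0],
    [0.55,-14,1,12,0,0,0],
    [0.55,-17,1,14.5,0,0,0],
    [0.55,-20,1,17.5,0,0,0],
    [0.55,-23,1,20,0,0,0],
    [0.55,-26,1,22.5,0,0.01,0],
    [0.55,-29,1,25,0,0.01,0],
    [0.55,-32,1,28,0,0.01,0],
    [0.55,-35,1,30.5,0,0.01,0],
    [0.55,-38,1,33,0,0.01,0],
    [0.55,-41,2,35.5,0,0.01,0],
    [0.55,-43,3,37,0,0.012,0],
    [0.55,-43.7,5,37.7,0,0.012,0],
    [0.55,-43.7,7,37.7,0,0.012,0],
    [0.55,-43.7,9,37.7,0,0.012,0],
    [0.55,-43.7,11.3,37.7,0,0.012,0],
    [0.55,-43.7,11.3,37.7,0,0.012,0]
  ],
  "force": 20
}}

```text
time: 2.1
position: [0.4104, -0.0868, 0.1325]
tool_rot: [0.557, -0.438, 0.434, -0.556]
ft_force: [0.6, 0.3, 0.1]
grip_width: 0.0478
```

Run:
```python
from h import *
import cv2
st()
a=robot.camera("scene")[:,:,::-1];cv2.imwrite("pics/s2.png",a)
b=robot.camera("top")[:,:,::-1];cv2.imwrite("pics/t2.png",b)
c=np.hstack([cv2.resize(a[115:235,205:365],(400,300),interpolation=2),cv2.resize(b[140:260,240:400],(400,300),interpolation=2)])
cv2.imwrite("pics/c2.png",c)
show(-.145,.0615,.018)
```

```text
t 2.1 tcp [ 0.4104 -0.0868  0.1325] ramp x,y -0.1469911045331041 0.06226762937476746 tipz 0.10752470314176646 F up/left/z 0.657537370133003 0.13281057294394993 0.07092143234736308 q [-0.4763  0.4749  2.0397 -0.      0.6333  0.8536] w 0.04781034569045352
shift cm [-0.0249  9.1438  0.0861] turn [ 0.0011 -0.0002 -0.001 ] tgt [ 0.4125 -0.0871  0.043 ]
```

View pics/c2.png

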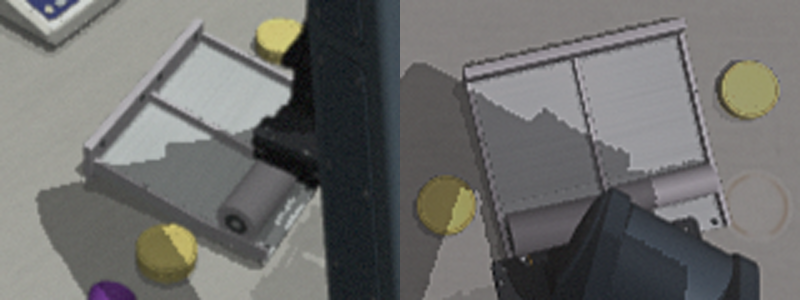

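The roller in the left lane is thicker: top (304,231), against (345,218) for the thin one. Purple (210,235) and turquoise (160,207) are the look-alikes. The fingers are now behind it, so I'll lower them.

Emit:
{"op": "carry_out", "data": {
  "moves": [
    [0.55,0,1.5,0,0,0,0],
    [0.55,0,3.5,0,0,0,0],
    [0.55,0,5.5,0,0,0,0],
    [0.55,0,7.5,0,0,0,0],
    [0.55,0,8.7,0,0,0,0],
    [0.55,0,9.1,0,0,0,0],
    [0.55,0,9.1,0,0,0,0]
  ]
}}

```text
time: 2.9
position: [0.4126, -0.088, 0.044]
tool_rot: [-0.556, 0.436, -0.437, 0.556]
ft_force: [0.5, 0.1, -0.8]
grip_width: 0.0479
```

Run:
```python
from h import *
import cv2
st()
a=robot.camera("scene")[:,:,::-1]
b=robot.camera("top")[:,:,::-1]
c=np.hstack([cv2.resize(a[115:235,205:365],(400,300),interpolation=2),cv2.resize(b[140:260,240:400],(400,300),interpolation=2)])
cv2.imwrite("pics/c3.png",c)
```

```text
t 2.9 tcp [ 0.4126 -0.088   0.044 ] ramp x,y -0.14514822215378959 0.06054492906015746 tipz 0.018975301381209897 F up/left/z 0.5316423572563939 -0.02128108972875557 -0.8004734229484466 q [-0.4765  0.6816  2.0875  0.      0.3715  0.8537] w 0.04794646462232857
```

View pics/c3.png

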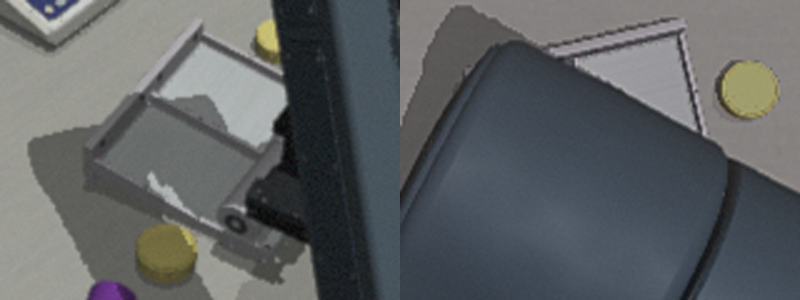

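Emit:
{"op": "carry_out", "data": {
  "moves": [
    [0.55,0,0,0.3,0,0,0],
    [0.55,0,0,0.6,0,0,0],
    [0.55,0,0,0.9,0,0,0],
    [0.55,0,0,1.2,0,0,0],
    [0.55,0,0,1.4,0,0,0],
    [0.55,0,0,1.5,0,0,0],
    [0.55,0,0,1.6,0,0,0],
    [0.55,0,0,1.7,0,0,0],
    [0.55,0,0,1.8,0,0,0],
    [0.55,0,0,1.9,0,0,0],
    [0.55,0,0,2.0,0,0,0],
    [0.55,0,0,2.1,0,0,0],
    [0.55,0,0,2.2,0,0,0],
    [0.55,0,0,2.3,0,0,0],
    [0.55,0,0,2.4,0,0,0],
    [0.55,0,0,2.5,0,0,0],
    [0.55,0,0,2.6,0,0,0],
    [0.55,0,0,2.7,0,0,0],
    [0.55,0,0,2.8,0,0,0],
    [0.55,0,0,2.9,0,0,0]
  ]
}}

```text
time: 5.0
position: [0.4403, -0.0807, 0.0436]
tool_rot: [-0.556, 0.436, -0.436, 0.556]
ft_force: [-0.1, 0.5, 0.2]
grip_width: 0.0477
```

Run:
```python
from h import *
import cv2
st()
a=robot.camera("scene")[:,:,::-1]
cv2.imwrite("pics/c4.png",cv2.resize(a[115:235,205:365],(800,600),interpolation=2))
```

```text
t 5.0 tcp [ 0.4403 -0.0807  0.0436] ramp x,y -0.1165211218888169 0.06102852481513423 tipz 0.018555448282876724 F up/left/z -0.024002726645578527 0.5007868169267801 0.17075429331784872 q [-0.432   0.6901  2.0221  0.      0.4294  0.898 ] w 0.047727610311562654
```

View pics/c4.png

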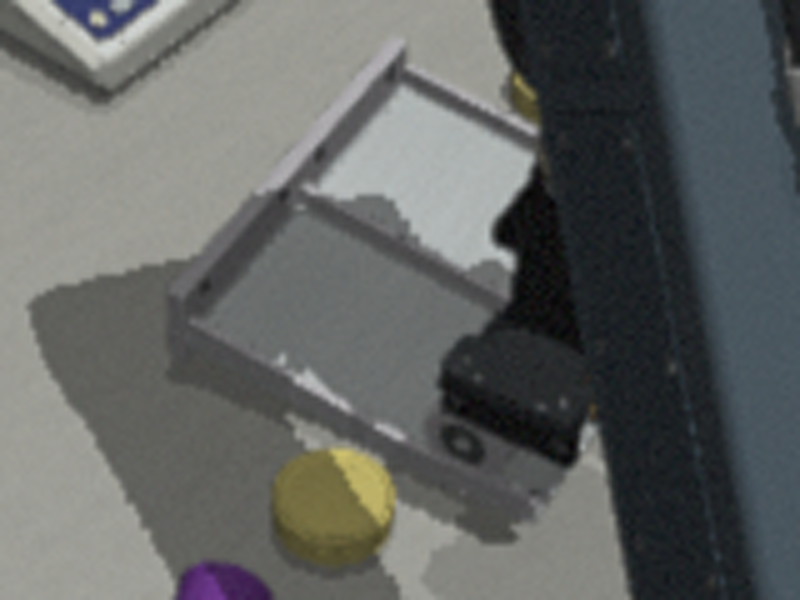

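Emit:
{"op": "carry_out", "data": {
  "moves": [
    [0.55,0,0,0.1,0,0,0],
    [0.55,0,0,0.2,0,0,0],
    [0.55,0,0,0.3,0,0,0],
    [0.55,0,0,0.4,0,0,0],
    [0.55,0,0,0.5,0,0,0],
    [0.55,0,0,0.65,0,0,0],
    [0.55,0,0,0.8,0,0,0],
    [0.55,0,0,0.95,0,0,0],
    [0.55,0,0,1.1,0,0,0],
    [0.55,0,0,1.25,0,0,0],
    [0.55,0,0,1.4,0,0,0],
    [0.55,0,0,1.55,0,0,0],
    [0.55,0,0,1.7,0,0,0],
    [0.55,0,0,1.85,0,0,0],
    [0.55,0,0,2.0,0,0,0],
    [0.55,0,0,2.2,0,0,0],
    [0.55,0,0,2.4,0,0,0],
    [0.55,0,0,2.6,0,0,0],
    [0.55,0,0,2.8,0,0,0],
    [0.55,0,0,3.0,0,0,0]
  ]
}}

```text
time: 7.05
position: [0.4695, -0.0736, 0.0435]
tool_rot: [0.556, -0.436, 0.436, -0.556]
ft_force: [0.5, -0.3, 1.4]
grip_width: 0.0478
```

Run:
```python
from h import *
import cv2
st()
a=robot.camera("scene")[:,:,::-1]
cv2.imwrite("pics/c5.png",cv2.resize(a[115:235,205:365],(800,600),interpolation=2))
```

```text
t 7.05 tcp [ 0.4695 -0.0736  0.0435] ramp x,y -0.08640889078207667 0.06099237482235665 tipz 0.018545626995180454 F up/left/z 0.3869537015989287 -0.40419858913324797 1.3682304309291249 q [-0.3912  0.7011  1.9526 -0.      0.4878  0.9388] w 0.04778013330077302
```

View pics/c5.png

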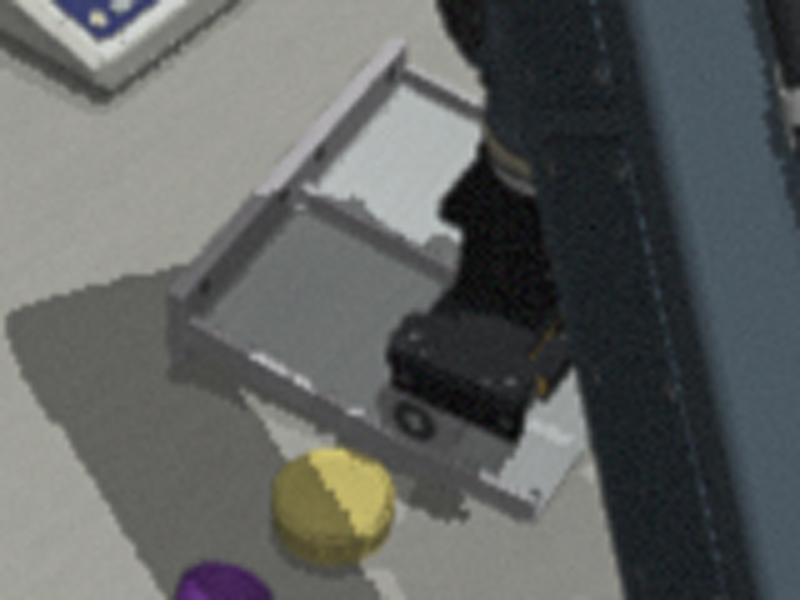

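Emit:
{"op": "carry_out", "data": {
  "moves": [
    [0.55,0,0,0.18,0,0,0],
    [0.55,0,0,0.36,0,0,0],
    [0.55,0,0,0.54,0,0,0],
    [0.55,0,0,0.72,0,0,0],
    [0.55,0,-0.03,0.9,0,0,0],
    [0.55,0,-0.05,1.08,0,0,0],
    [0.55,0,-0.08,1.26,0,0,0],
    [0.55,0,-0.1,1.44,0,0,0],
    [0.55,0,-0.13,1.62,0,0,0],
    [0.55,0,-0.15,1.8,0,0,0],
    [0.55,0,-0.18,1.98,0,0,0],
    [0.55,0,-0.2,2.16,0,0,0],
    [0.55,0,-0.23,2.34,0,0,0],
    [0.55,0,-0.25,2.52,0,0,0],
    [0.55,0,-0.28,2.7,0,0,0],
    [0.55,0,-0.3,2.88,0,0,0],
    [0.55,0,-0.33,3.06,0,0,0],
    [0.55,0,-0.35,3.24,0,0,0],
    [0.55,0,-0.38,3.42,0,0,0],
    [0.55,0,-0.4,3.6,0,0,0]
  ]
}}

```text
time: 9.1
position: [0.5045, -0.065, 0.0476]
tool_rot: [0.556, -0.436, 0.436, -0.556]
ft_force: [-2.1, -1.5, 1.0]
grip_width: 0.0474
```

Run:
```python
from h import *
st()
```

```text
t 9.1 tcp [ 0.5045 -0.065   0.0476] ramp x,y -0.050431998454384466 0.06098880804490585 tipz 0.02256839073192813 F up/left/z -2.3619317707293797 -0.9333131121986189 0.9790477330349772 q [-0.3482  0.7102  1.8672  0.      0.5642  0.9818] w 0.04741636271269157
```

Emit:
{"op": "carry_out", "data": {
  "moves": [
    [0.55,0,-0.03,0.18,0,0,0],
    [0.55,0,-0.05,0.36,0,0,0],
    [0.55,0,-0.08,0.54,0,0,0],
    [0.55,0,-0.1,0.72,0,0,0],
    [0.55,0,-0.13,0.9,0,0,0],
    [0.55,0,-0.15,1.08,0,0,0],
    [0.55,0,-0.18,1.26,0,0,0],
    [0.55,0,-0.2,1.44,0,0,0],
    [0.55,0,-0.23,1.62,0,0,0],
    [0.55,0,-0.25,1.8,0,0,0],
    [0.55,0,-0.28,1.98,0,0,0],
    [0.55,0,-0.3,2.16,0,0,0],
    [0.55,0,-0.33,2.34,0,0,0],
    [0.55,0,-0.35,2.52,0,0,0],
    [0.55,0,-0.38,2.7,0,0,0],
    [0.55,0,-0.4,2.88,0,0,0],
    [0.55,0,-0.43,3.06,0,0,0],
    [0.55,0,-0.45,3.24,0,0,0],
    [0.55,0,-0.48,3.42,0,0,0],
    [0.55,0,-0.5,3.6,0,0,0]
  ]
}}

```text
time: 11.1
position: [0.5394, -0.0564, 0.0526]
tool_rot: [0.556, -0.436, 0.436, -0.556]
ft_force: [-0.7, -0.4, 0.4]
grip_width: 0.048
```

Run:
```python
from h import *
import cv2
st()
a=robot.camera("scene")[:,:,::-1]
cv2.imwrite("pics/c6.png",cv2.resize(a[115:235,205:365],(800,600),interpolation=2))
```

```text
t 11.1 tcp [ 0.5394 -0.0564  0.0526] ramp x,y -0.014437712400179305 0.06098039163539371 tipz 0.027567238933741085 F up/left/z -0.766700639148994 -0.20789935449287972 0.4302749617959185 q [-0.3103  0.7222  1.7799  0.      0.6395  1.0197] w 0.04797921044984412
```

View pics/c6.png

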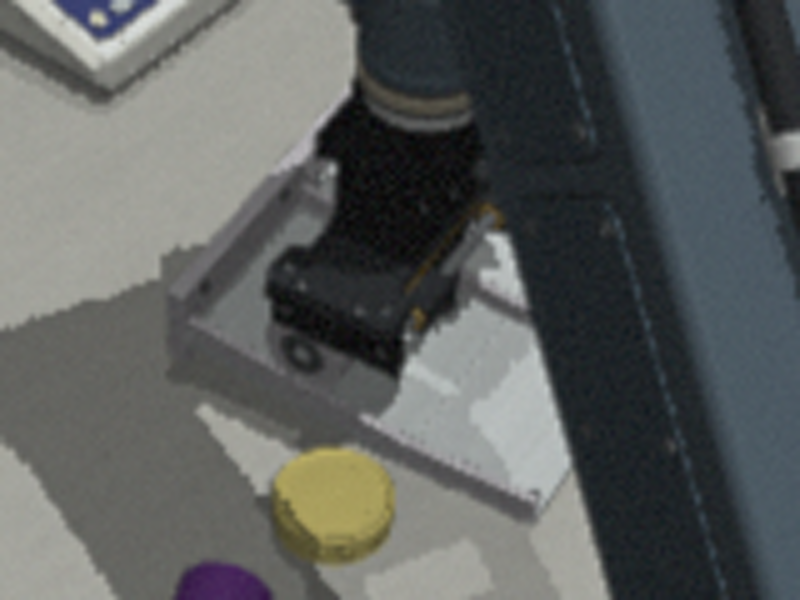

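Emit:
{"op": "carry_out", "data": {
  "moves": [
    [0.55,0,-0.03,0.18,0,0,0],
    [0.55,0,-0.05,0.36,0,0,0],
    [0.55,0,-0.08,0.54,0,0,0],
    [0.55,0,-0.1,0.72,0,0,0],
    [0.55,0,-0.13,0.9,0,0,0],
    [0.55,0,-0.15,1.08,0,0,0],
    [0.55,0,-0.18,1.26,0,0,0],
    [0.55,0,-0.2,1.44,0,0,0],
    [0.55,0,-0.23,1.62,0,0,0],
    [0.55,0,-0.25,1.8,0,0,0],
    [0.55,0,-0.28,1.98,0,0,0],
    [0.55,0,-0.3,2.16,0,0,0],
    [0.55,0,-0.33,2.34,0,0,0],
    [0.55,0,-0.35,2.52,0,0,0],
    [0.55,0,-0.38,2.7,0,0,0],
    [0.55,0,-0.4,2.88,0,0,0],
    [0.55,0,-0.43,3.06,0,0,0],
    [0.55,0,-0.45,3.24,0,0,0],
    [0.55,0,-0.48,3.42,0,0,0],
    [0.55,0,-0.5,3.6,0,0,0]
  ]
}}

```text
time: 13.15
position: [0.5744, -0.0478, 0.0576]
tool_rot: [-0.556, 0.436, -0.436, 0.556]
ft_force: [-1.6, -0.6, 1.5]
grip_width: 0.048
```

Run:
```python
from h import *
import cv2
st()
a=robot.camera("scene")[:,:,::-1]
cv2.imwrite("pics/c7.png",cv2.resize(a[115:235,205:365],(800,600),interpolation=2))
```

```text
t 13.15 tcp [ 0.5744 -0.0478  0.0576] ramp x,y 0.02156468504041818 0.060982680510576384 tipz 0.0325779436557426 F up/left/z -1.7359021284219136 -0.17867838727701849 1.4542647156217705 q [-0.2769  0.7385  1.6905  0.      0.7126  1.0531] w 0.0479799114614012
```

View pics/c7.png

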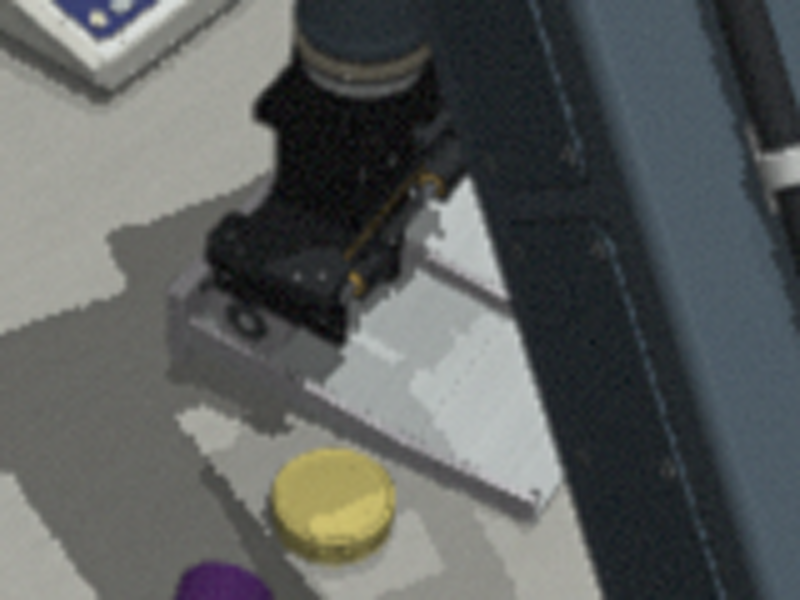

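Emit:
{"op": "carry_out", "data": {
  "moves": [
    [0.55,0,-0.02,0.15,0,0,0],
    [0.55,0,-0.04,0.3,0,0,0],
    [0.55,0,-0.06,0.4,0,0,0],
    [0.55,0,-0.07,0.5,0,0,0],
    [0.55,0,-0.08,0.6,0,0,0],
    [0.55,0,-0.1,0.7,0,0,0],
    [0.55,0,-0.11,0.8,0,0,0],
    [0.55,0,-0.12,0.88,0,0,0],
    [0.55,0,-0.13,0.94,0,0,0],
    [0.55,0,-0.14,1.0,0,0,0]
  ]
}}

```text
time: 14.2
position: [0.5836, -0.0456, 0.0589]
tool_rot: [0.557, -0.436, 0.436, -0.556]
ft_force: [-3.1, -1.6, 1.5]
grip_width: 0.0483
```

Run:
```python
from h import *
st()
```

```text
t 14.2 tcp [ 0.5836 -0.0456  0.0589] ramp x,y 0.031071337680279164 0.060943138404850467 tipz 0.03394323223569882 F up/left/z -3.371153793127855 -0.8261464216469674 1.491643965671639 q [-0.2686  0.7436  1.6658 -0.0006  0.733   1.0618] w 0.048329638101802484
```

Emit:
{"op": "carry_out", "data": {
  "moves": [
    [0.55,0,-0.01,0.05,0,0,0],
    [0.55,0,-0.01,0.1,0,0,0],
    [0.55,0,-0.02,0.15,0,0,0],
    [0.55,0,-0.02,0.15,0,0,0]
  ]
}}

```text
time: 14.6
position: [0.5847, -0.0454, 0.059]
tool_rot: [0.557, -0.437, 0.436, -0.556]
ft_force: [-3.9, -3.1, 2.6]
grip_width: 0.0477
```

Run:
```python
from h import *
import cv2
st()
a=robot.camera("scene")[:,:,::-1]
cv2.imwrite("pics/c8.png",cv2.resize(a[115:215,205:325],(780,650),interpolation=2)[:600])
b=robot.camera("top")[:,:,::-1]
cv2.imwrite("pics/c8t.png",cv2.resize(b[140:260,240:400],(800,600),interpolation=2))
st()
```

```text
t 14.6 tcp [ 0.5847 -0.0454  0.059 ] ramp x,y 0.032153445308865596 0.060934847719757865 tipz 0.034044932417730205 F up/left/z -4.476638671169724 -2.046227781941367 2.581119121272545 q [-0.2675  0.7445  1.6624 -0.001   0.7364  1.0628] w 0.047735269159820924
t 14.7 tcp [ 0.5847 -0.0454  0.0591] ramp x,y 0.03216971573036291 0.060908747963978556 tipz 0.03408709083695985 F up/left/z -5.939370975991327 -2.488185940470678 2.368132375696478 q [-0.2675  0.7444  1.6624 -0.001   0.7363  1.0628] w 0.04796575655476402
```

View pics/c8.png

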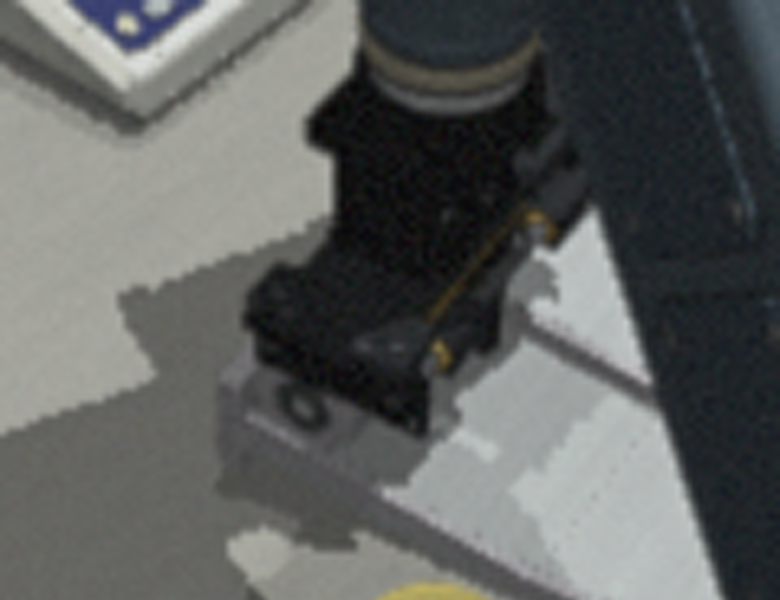

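View pics/c8t.png

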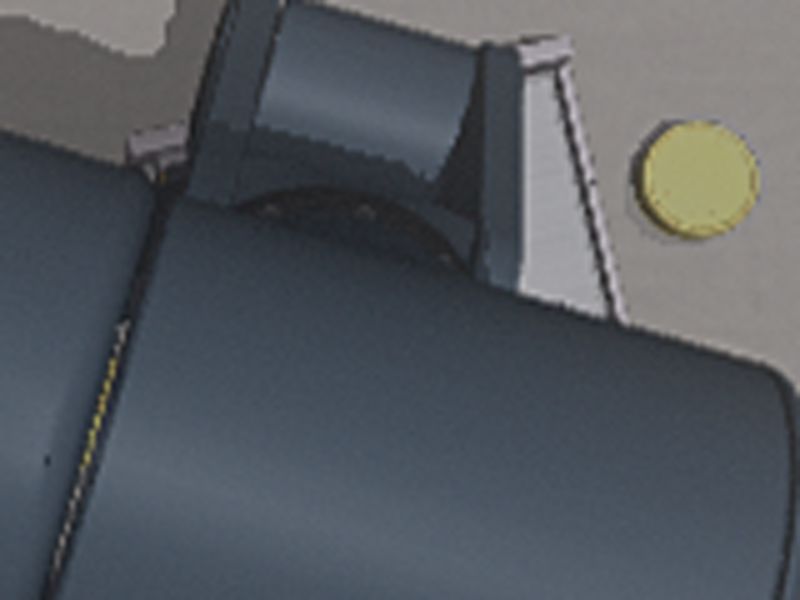

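Run:
```python
from h import *
for n,uv,z in[("now",(251.5,176.9),.047),("start",S(372,445),.031),("c7",(205+246/5-.4,115+320/5-.4),.0445),("c5",(205+413/5-.4,115+418/5-.4),.031)]:
    p=onz("scene",uv,z)-O;print(n,p@Up,p@Lf)
o=robot.get_obs();m=R.from_quat(o["tool_rot"]).inv()
print(m.apply(o["ft_force"]),m.apply(o["moment"]))
```

```text
now 0.06715490893034487 0.11358191495362828
start -0.08424122432469063 0.116075530742673
c7 0.05963183000564155 0.11366856113981295
c5 -0.04820778232927375 0.11628147573036567
[ 2.4866 -2.3586 -5.9438] [-0.7847  0.0573 -0.2624]
```

Emit:
{"op": "carry_out", "data": {
  "moves": [
    [0.55,0,-0.01,0.05,0,0,0],
    [0.55,0,-0.01,0.1,0,0,0],
    [0.55,0,-0.02,0.15,0,0,0],
    [0.55,0,-0.02,0.2,0,0,0],
    [0.55,0,-0.02,0.2,0,0,0]
  ]
}}

```text
time: 15.2
position: [0.5849, -0.0452, 0.0591]
tool_rot: [0.558, -0.437, 0.435, -0.555]
ft_force: [-7.4, -4.5, 3.8]
grip_width: 0.048
```

Run:
```python
from h import *
st()
o=robot.get_obs();m=R.from_quat(o["tool_rot"]).inv()
print(m.apply(o["ft_force"]),m.apply(o["moment"]))
```

```text
t 15.2 tcp [ 0.5849 -0.0452  0.0591] ramp x,y 0.032437459274905774 0.06097078462700819 tipz 0.03408027633268665 F up/left/z -8.225764387055184 -2.6499005445114574 3.7607199420595716 q [-0.2666  0.7455  1.659  -0.003   0.7424  1.0644] w 0.04799976945957422
[ 2.6383 -3.7171 -8.2493] [-1.3637  0.054  -0.5023]
```

Emit:
{"op": "carry_out", "data": {
  "moves": [
    [0.55,0,0,0,0,0,0],
    [0.55,0,0,0,0,0,0],
    [0.55,0,0,0,0,0,0],
    [0.55,0,0,0,0,0,0],
    [0.55,0,0,0,0,0,0]
  ]
}}

```text
time: 15.7
position: [0.5849, -0.0453, 0.0591]
tool_rot: [0.558, -0.437, 0.435, -0.555]
ft_force: [-6.7, -4.1, 2.9]
grip_width: 0.0477
```

Run:
```python
from h import *
import cv2
st()
a=robot.camera("scene")[:,:,::-1]
cv2.imwrite("pics/c9.png",cv2.resize(a[150:200,225:285],(780,650),interpolation=2)[:600])
cv2.imwrite("pics/s9.png",a)
st()
```

```text
t 15.7 tcp [ 0.5849 -0.0453  0.0591] ramp x,y 0.03241759079342689 0.06095056406533606 tipz 0.03409315096654376 F up/left/z -7.438221057987035 -2.3977994676961885 2.8524846661505703 q [-0.2666  0.7454  1.659  -0.0029  0.7423  1.0644] w 0.04768969131321307
t 15.75 tcp [ 0.5849 -0.0452  0.0591] ramp x,y 0.032412473081111615 0.060979620751449574 tipz 0.03407897355029065 F up/left/z -8.969162069502657 -3.7660728455540746 4.413109381531769 q [-0.2666  0.7455  1.659  -0.0029  0.7423  1.0644] w 0.04796520329318742
```

View pics/c9.png

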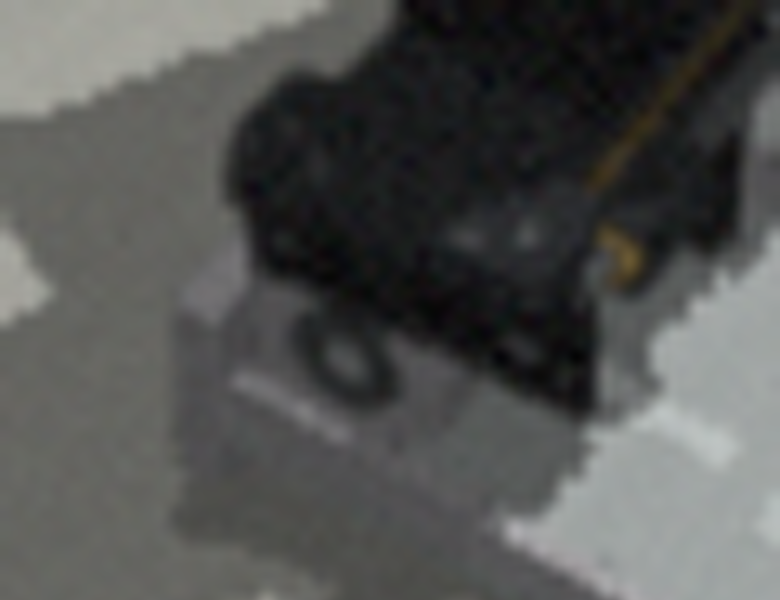

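View pics/s9.png

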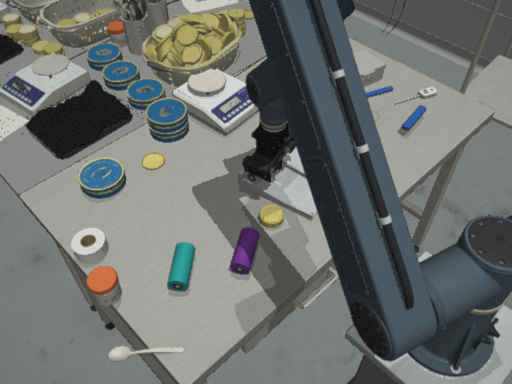

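Emit:
{"op": "carry_out", "data": {
  "moves": [
    [0.55,0,0,0.05,0,0,0],
    [0.55,0,0,0.1,0,0,0],
    [0.55,0,0,0.15,0,0,0],
    [0.55,0,0,0.2,0,0,0],
    [0.55,0,0,0.2,0,0,0],
    [0.55,0,0,0.2,0,0,0],
    [0.55,0,0,0.2,0,0,0]
  ]
}}

```text
time: 16.45
position: [0.5851, -0.0451, 0.0589]
tool_rot: [0.559, -0.438, 0.433, -0.555]
ft_force: [-10.4, -5.5, 6.5]
grip_width: 0.0481
```

Run:
```python
from h import *
st()
o=robot.get_obs();m=R.from_quat(o["tool_rot"]).inv()
print(m.apply(o["ft_force"]),m.apply(o["moment"]),m.inv().as_matrix())
```

```text
t 16.45 tcp [ 0.5851 -0.0451  0.0589] ramp x,y 0.03260967334186978 0.06111748483392259 tipz 0.033932531621047354 F up/left/z -11.44157840524424 -2.809909321356266 6.5029442399498345 q [-0.2656  0.7467  1.6557 -0.0047  0.7482  1.066 ] w 0.04810841388191156
[  2.78    -6.3986 -11.5075] [-1.8798  0.0068 -0.7381] [[ 0.2403 -0.0096  0.9706]
 [-0.9707 -0.0007  0.2403]
 [-0.0016 -1.     -0.0095]]
```

```bash
python3 -c "
from rig import robot
print(robot.hand_in())"
```

```text
the job is handed in; nothing more can be done
None
```

I pushed the thick roller up the left lane with both fingers spread, at no more than about 20 mm/s. I handed the job in at about 16.5 s with the fingers still holding it against the end stop.

**Against the stop:** My last 2 mm push moved the fingers only about 0.2 mm while the force rose to about 11 N. The turning moment about the vertical was near zero, so both fingers push evenly and the roller should be square.

**Position:** The image puts the roller's visible end at ramp x of about 67 mm, where 70 mm is expected. My two estimates of the ramp's origin also differed by about 6 mm; using the one taken from the end stop gives about 70 mm. That leaves a few millimetres of uncertainty, so I relied on the firm stop.

**Not directly checked:** I could not see the roller's squareness or the thin roller at the end, because the arm hid them. The left tin looked unmoved in the last view. The right tin was last seen, unmoved, at 14.7 s and was hidden after that. No move was made near either tin or the thin roller.

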